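# One paint block from the dispenser

### The job

Press the black plunger of the paint-block dispenser all the way down once and let it come back up, so that a single red block is ejected onto the delivery plate. Then nudge that block aside with the fingertips, sliding it off the plate until it lies flat and wholly on the square yellow paper sheet beside it; do not pick it up. Leave the other red blocks in the magazine, and leave the blue block, the brush tin and the jar where they stand.

Things in the scene. Friction and masses are not known exactly. Their poses are not given: they have to be found in the camera images.
- dispenser: paint-block dispenser screwed to the bench. Origin on the bench under the axis of the rod magazine; x runs from the outlet back to the plunger (the outlet faces -x), z up. In x: magazine -36 to +36 mm, 101 mm high; gear housing +36 to +99, 84 mm high; slide cover to +171, 30 mm high. All 72 mm wide in y. Screw lugs, 4 mm thick, reach 55 mm either side at x = +5 to 31 and +132 to 158 mm
- plunger (a joint): travel of the plunger in m: 0 up, 0.038 fully down on its stop. Moves straight down, springs back by itself; about 4 N starts it, 8 to 15 N push it to the stop. Geared 2.5:1 to a pusher that shoves the lowest block out in front: pressed right down, the block's centre lies at about x = -87 to -114 mm of the dispenser, clear of the housing. As the plunger rises, the stack drops by one block
- knob_top (a point): centre of the top of the black plunger knob on the gear housing, 79 mm behind the magazine axis (36 mm across, flat top 24 mm across; 144 mm above the bench when up, 106 mm when fully down)
- delivery (a point): point on the top of the steel delivery plate, 95 mm in front of the magazine axis, about where the ejected block comes to lie; axes as the dispenser's. The plate is 4 mm thick on the bench, 72 mm wide in y, reaches from x = -36 to -140 mm of the dispenser, is open at both sides and has a lip 12 mm high across its front end
- block1_mid (a point): red tempera paint block, a plain disc 56 mm across and 20 mm thick, 64 g; the point is its centre. It is the lowest of the four red blocks in the magazine, the one that will be ejected: centre 14 mm above the bench while on the plate, 10 mm when it lies on the sheet
- block2_mid (a point): red tempera paint block, a plain disc 56 mm across and 20 mm thick, 64 g; the point is its centre; second from below in the magazine, stays in the dispenser
- block3_mid (a point): red tempera paint block, a plain disc 56 mm across and 20 mm thick, 64 g; the point is its centre; third from below in the magazine, stays in the dispenser
- block4_mid (a point): red tempera paint block, a plain disc 56 mm across and 20 mm thick, 64 g; the point is its centre; top of the magazine, stays in the dispenser
- sheet: square of bright yellow paper, 150 x 150 mm and under 1 mm thick, stuck flat on the bench to one side of the delivery plate (left or right); origin at its centre, x and y along its edges
- blue_block_mid (a point): blue paint block, same size, lying on the bench on the other side of the delivery plate; the point is its centre. To be left alone
- tin_mid (a point): steel food tin holding three brushes, 73 mm across, 108 mm high (brush tips at about 205 mm); the point is its centre 54 mm above the bench. To be left alone
- jar_mid (a point): closed glass paint jar, 64 mm across, 85 mm high; the point is its centre. To be left alone

How it is judged:
On the way, in this order (a step that is already met when the one before it is completed fails the run):
1. the plunger is pressed all the way down (value of joint plunger above 0.035 m), for 0.1 s.
2. the plunger is back up, with the ejected block out in front of the dispenser (value of joint plunger below 0.004 m and x of block1_mid in the frame of dispenser below -0.08 m), for 0.2 s.
At the end, for the whole second after the job is handed in: the ejected red block lies flat, at rest and wholly within the edges of the yellow sheet (centre within 47 mm of the sheet's centre along both its edges); the plunger is up (within 4 mm); the other three red blocks are still in the magazine (x of block1_mid in the frame of sheet between -0.047 and 0.047 m and y of block1_mid in the frame of sheet between -0.047 and 0.047 m and height (world z) of block1_mid between 0.007 and 0.013 m and angle between block1_mid's own z axis and vertical below 0.1 rad and linear speed of block1 below 0.01 m/s and value of joint plunger below 0.004 m and horizontal distance between each of block2_mid, block3_mid, block4_mid and dispenser below 0.02 m); the robot touches nothing.
It fails at once if the ejected block is lifted off the plate or bench, or stood on edge (height (world z) of block1_mid above 0.03 m or angle between block1_mid's own z axis and vertical above 0.7 rad).
It fails at once if a second red block is ejected, or a block is taken from the magazine (distance of any of block2_mid, block3_mid, block4_mid from where it was at the start of the episode above 0.035 m).
It fails at once if the blue block, the tin or the jar is pushed away or knocked over (moved by more than 15 mm) (distance of any of blue_block_mid, tin_mid, jar_mid from where it was at the start of the episode above 0.015 m).
It also fails if it takes over 58 s, if anything falls off the work surface, if the arm or the gripper's body presses on something with over 40 N, if the wrist force passes 120 N, or if a joint passes its speed limit or range.

### The arm

A 7-joint arm with a two-finger parallel gripper is mounted at the origin on the work surface. World frame = base frame: x ahead of the robot, y to its left, z up, the work surface at z = 0. Lengths are in m, angles in rad, forces in N, time in s.
With the tool pointing down it reaches from about 0.4 to 0.9 m from the base axis. Payload 5.6 kg.
Tool frame: the origin (TCP) lies at the centre of the arm's flange, where the gripper is bolted on; the fingertips stand 190 mm ahead of it and the grasp point (between the pads) lies 171 mm ahead of it; z points along the fingers, y is the line along which they close (so a half turn about z gives the same grasp; the last joint's range is limited). The gripper opens to 92 mm and grips with 3 to 60 N. Pads are 20 mm wide; open, the fingers measure 128 mm over their backs; the gripper's body (75 mm by 189 mm) begins 69 mm behind the grasp point.
Start: joints at [1.271, 0.468, -0.012, 1.603, 0.006, 1.071, -0.056], TCP at [0.165, -0.629, 0.405] pointing down, gripper open.
Joint ranges: [-2.53, 2.53], [-0.31, 2.02], [-1.57, 1.55], [0.28, 2.44], [-1.29, 4.43], [0.15, 1.84], [-2.92, 2.92]. Speed limits (rad/s): [2.57, 2.57, 3.14, 3.14, 3.14, 3.14, 3.14].

### API

Orientations are given as [roll, pitch, yaw] about the fixed x, y, z axes, in that order (R = Rz(yaw) Ry(pitch) Rx(roll)).
In Python, from rig import status, camera, camera_params, hand_in gives the robot as it stands.
- The arm moves only by the tool carry_out, never from a script. Its argument "series" is a list of rows, each a list of 3 entries, a list of its own where there are three numbers: the opening, from 0 (shut) to 1 (fully open), then the shift along the tool's x, y, z in m, then the turn, a rotation vector about the tool's x, y, z in degrees. A call has 1 to 12 rows; each row shifts and turns the commanded pose from where the row before left it, along the tool's axes as they then stand; what a row does not reach is not made up. A row lasts 1/10 s, in which the tool goes at most 50 mm and 8.59 degrees, less where a joint would pass 70% of its speed; a pose out of reach is approached as far as the arm can. A call with a gripper value outside its range is refused whole. The fingers move at their own pace and stop on an object; the grip force is fixed at half the most. Time passes only in rows, so rows that do not move let the fingers close. It gives the time, the measured TCP pose, the force, the opening and the grip force at its end, in the units of the state.
- status.sense(): the state, without advancing time (a new reading comes with each control period).
- camera(name): name is "scene" or "top" or "wrist"; returns the picture (384x512x3 uint8, red, green, blue); there is no depth.
- camera_params(name): a dict with "mtx" (3x3 intrinsics, pixels), "pose" (4x4, takes a point from camera to world coordinates); the wrist camera has in their place "tool_from_camera" (4x4, takes a point from camera to tool coordinates, whose origin is the TCP and whose axes are the flange's). Camera axes: x right, y down, z forward; pixel columns grow to the right and rows downward; lengths in m; the calibration is good to about 2 mm. The wrist camera is an equidistant fisheye: a pixel r from the principal point sees the ray r / f radians off the axis. A picture is of the moment at which its call begins: read the wrist's pose just before it. camera_params takes no time and is no camera call.
- hand_in(): hands the job in; it is judged then, once.
The state is a dict: "time_s": time; "joints": joint angles; "qd": joint speeds; "joint_efforts": joint torques, N m; "eef_pos": TCP position; "eef_rot": TCP orientation; "contact_force": force on the tool from outside, world axes, zero at the start; "torque": the same for the moment, N m; "width": opening from 0.0 (shut) to 1.0 (fully open); "grasp_force": force on a finger pad.
Only numpy, scipy, OpenCV 4.12 (cv2) and the standard library are available. Lean on these libraries where they do the work, as an engineer would, in place of code of your own. Each camera call takes 0.05 s, during which the arm holds its last target. There are 200 camera calls.

## Working session

There is one attempt and no reset: what is moved stays moved. The work goes in short steps, Python scripts to look and compute and a tool call to move; the robot and the scene stay as the last step left them, time stands still between calls to the robot, and variables do not carry over. Pictures are saved under pics/ and viewed, at most 10 in all, crops included, and the job is handed in when it is done.

Besides the shell and the picture viewer there is one more tool, called after "Call:" as name(argument=value, ...), one argument or row to a line, values as JSON. carry_out: Moves the arm, as the interface text tells. Its arguments: {"type":"object","properties":{"series":{"type":"array","items":{"type":"array"}}},"required":["series"]}

```bash
mkdir -p pics; python3 - <<'E'
from rig import status,camera,camera_params
import cv2,numpy as np
s=status.sense();print(s)
for n in("scene","top"):
    im=camera(n);cv2.imwrite(f"pics/{n}0.png",im[:,:,::-1]);p=camera_params(n);print(n,np.round(p["mtx"],1).tolist(),np.round(p["pose"],4).tolist())
p=camera_params("wrist");print(p)
E
ls
```

```text
{'time_s': 0.0, 'joints': array([ 1.27100598,  0.46840295, -0.01159562,  1.60363028,  0.00600574,
        1.07142124, -0.0563071 ]), 'qd': array([ 0.00017019,  0.00229236,  0.00115329, -0.00042725,  0.00048573,
       -0.00076833,  0.00051479]), 'joint_efforts': array([-9.96024282e-04, -5.20575535e+01, -1.28299845e-02, -2.43746281e+01,
       -5.65499871e-02,  1.72836607e-02,  1.52189782e-04]), 'eef_pos': array([ 0.16497087, -0.62845468,  0.40372057]), 'eef_rot': array([-3.13977013e+00,  1.34956957e-04,  2.56715754e-01]), 'contact_force': array([0.86191988, 0.21712816, 0.02671426]), 'torque': array([-0.02777556,  0.01529231, -0.01699708]), 'grasp_force': 0.0, 'width': 0.9982439934924984}
scene [[494.2, 0.0, 255.5], [0.0, 494.2, 186.2], [0.0, 0.0, 1.0]] [[0.7753, 0.5131, -0.3685, 0.958], [0.6316, -0.6196, 0.4661, -0.3852], [0.0109, -0.5941, -0.8044, 0.8635], [0.0, 0.0, 0.0, 1.0]]
top [[469.0, 0.0, 258.6], [0.0, 469.0, 192.1], [0.0, 0.0, 1.0]] [[-0.0149, -0.9895, 0.1438, 0.5107], [-0.9997, 0.0116, -0.0232, 0.0407], [0.0212, -0.1441, -0.9893, 0.9334], [0.0, 0.0, 0.0, 1.0]]
{'mtx': array([[297.31863964,   0.        , 253.08150198],
       [  0.        , 297.31863964, 185.74221252],
       [  0.        ,   0.        ,   1.        ]]), 'tool_from_camera': array([[-1.21015973e-03, -9.65214992e-01, -2.61454690e-01,
         7.41711410e-02],
       [ 9.99999085e-01, -1.32621950e-03,  2.67458674e-04,
        -1.77846316e-04],
       [-6.04901429e-04, -2.61454127e-01,  9.65215713e-01,
         1.88408319e-02],
       [ 0.00000000e+00,  0.00000000e+00,  0.00000000e+00,
         1.00000000e+00]])}
pics
```

View pics/top0.png

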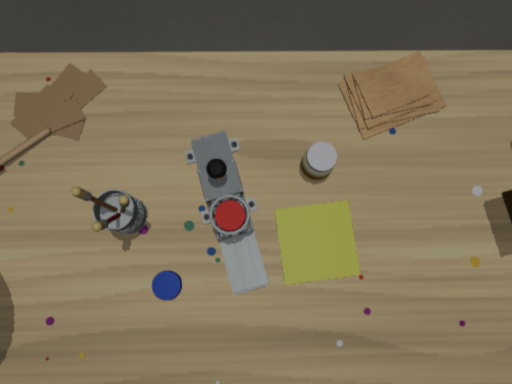

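View pics/scene0.png

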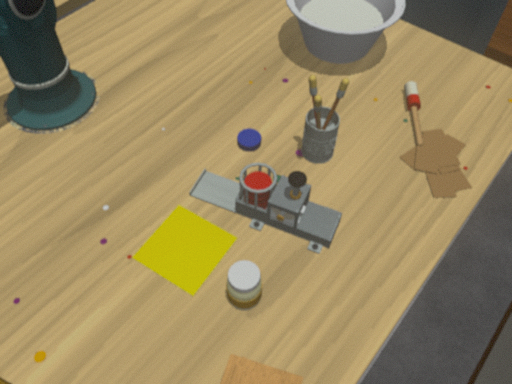

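The top view shows the knob at about (216,169), the red magazine at (231,215), the plate around (243,265), the sheet at (317,243) and the blue block at (167,285). The jar is at (320,160) and the tin at (120,212). The scene view agrees, so next I turn these into positions.

```bash
cat > h.py <<'E'
import cv2,numpy as np
from rig import status,camera,camera_params
def hit(n,uv,z):
    p=camera_params(n);T=p["pose"];d=T[:3,:3]@np.linalg.solve(p["mtx"],[*uv,1.])
    return T[:3,3]+d*(z-T[2,3])/d[2]
def blobs(im,lo,hi,amin=60):
    hsv=cv2.cvtColor(im,cv2.COLOR_RGB2HSV);m=cv2.inRange(hsv,np.array(lo),np.array(hi))
    c,_=cv2.findContours(m,cv2.RETR_EXTERNAL,cv2.CHAIN_APPROX_NONE)
    return sorted([k for k in c if cv2.contourArea(k)>amin],key=cv2.contourArea,reverse=True)
def cen(c): (x,y),r=cv2.minEnclosingCircle(c);return (x,y),r
E
python3 - <<'E'
from h import *
np.set_printoptions(precision=4,suppress=True)
for n in("top","scene"):
    im=cv2.imread(f"pics/{n}0.png")[:,:,::-1].copy()
    y=blobs(im,(25,150,100),(35,255,255),1000)[0]
    q=cv2.boxPoints(cv2.minAreaRect(y)) if n=="top" else cv2.approxPolyDP(y,8,True)[:,0]
    Q=np.array([hit(n,c,0) for c in q]);print(n,"sheet",Q[:,:2].tolist(),Q.mean(0),np.linalg.norm(Q-np.roll(Q,1,0),axis=1))
    for nm,lo,hi,z in(("blue",(110,150,60),(130,255,255),.02),("red",(0,180,80),(6,255,255),.084),("knob",(0,0,0),(180,255,45),.144)):
        for c in blobs(im,lo,hi,100):
            uv,r=cen(c)
            if 100<uv[0]<400 and 100<uv[1]<320: print(n,nm,uv,r,cv2.contourArea(c),hit(n,uv,z))
for nm,uv,z in(("jar",(321,154),.085),("tin",(116,207),.108),("pl1",(235,292),.004),("pl2",(267,286),.004),("lugL",(190,156),.004),("lugR",(235,145),.004),("lugL2",(207,217),.004),("lugR2",(252,204),.004)): print(nm,hit("top",uv,z))
E
```

```text
Traceback (most recent call last):
IndexError: list index out of range
```

```bash
python3 - <<'E'
import cv2,numpy as np
im=cv2.imread("pics/top0.png");h=cv2.cvtColor(im,cv2.COLOR_BGR2HSV)
for u,v in((317,243),(167,285),(231,215),(216,166),(245,270)):print(h[v,u])
E
sed -i 's/np.array(lo),np.array(hi)/tuple(lo),tuple(hi)/' h.py
cat > m.py <<'E'
from h import *
np.set_printoptions(precision=4,suppress=True)
for n in("top","scene"):
    im=cv2.imread(f"pics/{n}0.png")[:,:,::-1].copy()
    y=blobs(im,(25,150,100),(35,255,255),1000)
    if y:
        y=y[0]
        q=cv2.boxPoints(cv2.minAreaRect(y)) if n=="top" else cv2.approxPolyDP(y,8,True)[:,0]
        Q=np.array([hit(n,c,0) for c in q]);print(n,"sheet",Q[:,:2].round(4).tolist(),Q.mean(0),np.linalg.norm(Q-np.roll(Q,1,0),axis=1))
    for nm,lo,hi,z in(("blue",(110,150,60),(130,255,255),.02),("red",(0,180,80),(6,255,255),.084),("knob",(0,0,0),(180,255,45),.144)):
        for c in blobs(im,lo,hi,100):
            uv,r=cen(c)
            if 100<uv[0]<400 and 100<uv[1]<320: print(n,nm,uv,r,cv2.contourArea(c),hit(n,uv,z))
for nm,uv,z in(("jar",(321,154),.085),("tin",(116,207),.108),("pl1",(235,292),.004),("pl2",(267,286),.004),("lugL",(190,156),.004),("lugR",(235,145),.004),("lugL2",(207,217),.004),("lugR2",(252,204),.004)): print(nm,hit("top",uv,z))
E
python3 m.py
```

```text
[ 30 134 152]
[113 179 128]
[  1 182 147]
[120   9  29]
[ 90   9 146]
top blue (166.5, 285.0) 14.603181838989258 585.0 [0.4666 0.1976 0.02  ]
top red (229.74855041503906, 215.22254943847656) 15.030997276306152 638.0 [0.5923 0.0739 0.084 ]
top knob (216.33177185058594, 168.48130798339844) 10.049777030944824 277.5 [0.6671 0.094  0.144 ]
scene sheet [[0.4676, -0.0272], [0.485, -0.1727], [0.632, -0.1548], [0.6126, -0.0087]] [ 0.5493 -0.0908 -0.    ] [0.1461 0.1465 0.1481 0.1474]
scene red (257.5, 181.0) 12.54003620147705 283.5 [0.5958 0.079  0.084 ]
jar [ 0.704  -0.0959  0.085 ]
tin [0.6071 0.2728 0.108 ]
pl1 [0.4504 0.0678 0.004 ]
pl2 [0.4608 0.0054 0.004 ]
lugL [0.721  0.1565 0.004 ]
lugR [0.7429 0.0655 0.004 ]
lugL2 [0.597  0.1221 0.004 ]
lugR2 [0.6219 0.0326 0.004 ]
```

Lugs, red block and knob agree: dispenser origin is about (0.592, 0.0735), yaw about 14.7°, which matches the tool's current yaw. The magazine-to-knob distance measures 78 mm against the 79 mm given. I'm setting out with the fingers shut.

Call:
carry_out(
  series=[
    [0, [0.025, -0.021, 0], [0, 0, 0]],
    [0, [0.028, -0.024, 0], [0, 0, 0]],
    [0, [0.028, -0.024, 0], [0, 0, 0]],
    [0, [0.028, -0.024, 0], [0, 0, 0]],
    [0, [0.028, -0.024, 0], [0, 0, 0]],
    [0, [0.028, -0.024, 0], [0, 0, 0]],
    [0, [0.028, -0.024, 0], [0, 0, 0]],
    [0, [0.028, -0.024, 0], [0, 0, 0]],
    [0, [0.028, -0.024, 0], [0, 0, 0]],
    [0, [0.028, -0.024, 0], [0, 0, 0]],
    [0, [0.028, -0.024, 0], [0, 0, 0]],
    [0, [0.028, -0.024, 0], [0, 0, 0]],
  ],
)

```text
time_s: 1.3
eef_pos: [0.4153, -0.2671, 0.4045]
eef_rot: [-3.141, 0.0, 0.257]
contact_force: [-0.1, -0.5, -0.7]
width: 0.005
grasp_force: 0.0
```

Call:
carry_out(
  series=[
    [0, [0.028, -0.024, 0], [0, 0, 0]],
    [0, [0.028, -0.024, 0], [0, 0, 0]],
    [0, [0.028, -0.024, 0], [0, 0, 0]],
    [0, [0.028, -0.024, 0], [0, 0, 0]],
    [0, [0.028, -0.024, 0], [0, 0, 0]],
    [0, [0.028, -0.024, 0], [0, 0, 0]],
    [0, [0.028, -0.024, 0], [0, 0, 0]],
    [0, [0.028, -0.024, 0], [0, 0, 0]],
    [0, [0.028, -0.024, 0], [0, 0, 0]],
    [0, [0.028, -0.024, 0], [0, 0, 0]],
    [0, [0.02, -0.017, 0], [0, 0, 0]],
    [0, [0, 0, 0], [0, 0, 0]],
  ],
)

```text
time_s: 2.5
eef_pos: [0.6404, 0.0605, 0.4039]
eef_rot: [-3.139, -0.0, 0.262]
contact_force: [0.3, 0.4, 0.4]
width: 0.003
grasp_force: 0.0
```

```bash
sed -i 's/(25,150,100),(35,255,255)/(25,100,80),(35,255,255)/' m.py; python3 m.py | grep sheet; cat >> h.py <<'E'
def wpx(P,s,p):  # world point -> wrist fisheye pixel
    from scipy.spatial.transform import Rotation as R
    T=np.eye(4);T[:3,:3]=R.from_euler("xyz",s["eef_rot"]).as_matrix();T[:3,3]=s["eef_pos"]
    c=np.linalg.inv(T@p["tool_from_camera"])@[*P,1.];r=np.hypot(c[0],c[1]);k=p["mtx"][0,0]*np.arctan2(r,c[2])/r
    return k*c[0]+p["mtx"][0,2],k*c[1]+p["mtx"][1,2]
E
python3 - <<'E'
from h import *
s=status.sense();im=camera("wrist");p=camera_params("wrist")
print(s["eef_pos"],s["eef_rot"],s["width"])
im=im[:,:,::-1].copy()
u=wpx((.668,.0936,.144),s,p);print(u)
cv2.drawMarker(im,(int(u[0]),int(u[1])),(0,255,0),0,12);cv2.imwrite("pics/w1.png",im)
E
```

```text
top sheet [[0.6117, -0.0106], [0.6312, -0.1636], [0.4799, -0.1782], [0.4618, -0.0285]] [ 0.5462 -0.0952  0.    ] [0.1509 0.1543 0.152  0.1508]
scene sheet [[0.4675, -0.024], [0.485, -0.1727], [0.6319, -0.1574], [0.6126, -0.0087]] [ 0.5492 -0.0907  0.    ] [0.1459 0.1497 0.1477 0.15  ]
[0.64044124 0.06052834 0.40387486] [-3.13888326e+00 -2.26266331e-04  2.62295822e-01] 0.0027455344193928824
(np.float64(223.89085264510825), np.float64(154.95348351899398))
```

View pics/w1.png

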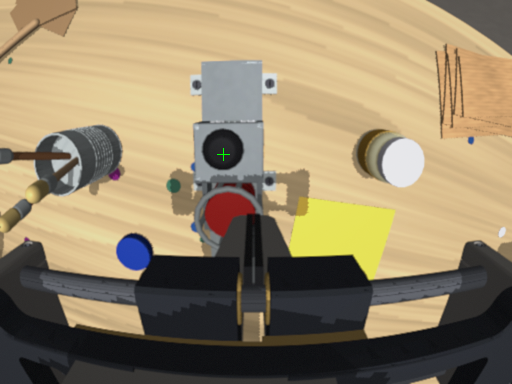

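The marker sits within about 4 px of the knob centre at (223,150), so I shift 2 mm further out, go down and press.

Call:
carry_out(
  series=[
    [0, [0.019, -0.012, 0], [0, 0, 0]],
    [0, [0.018, -0.013, 0], [0, 0, 0]],
    [0, [0, 0, 0.02], [0, 0, 0]],
    [0, [0, 0, 0.02], [0, 0, 0]],
    [0, [0, 0, 0.015], [0, 0, 0]],
    [0, [0, 0, 0], [0, 0, 0]],
    [0, [0, 0, 0], [0, 0, 0]],
  ],
)

```text
time_s: 3.25
eef_pos: [0.6692, 0.0891, 0.3499]
eef_rot: [3.141, 0.0, 0.256]
contact_force: [0.3, -0.2, 0.6]
width: 0.004
grasp_force: 0.0
```

Call:
carry_out(
  series=[
    [0, [0, 0, 0.01], [0, 0, 0]],
    [0, [0, 0, 0.008], [0, 0, 0]],
    [0, [0, 0, 0.008], [0, 0, 0]],
    [0, [0, 0, 0.008], [0, 0, 0]],
    [0, [0, 0, 0.008], [0, 0, 0]],
    [0, [0, 0, 0.006], [0, 0, 0]],
    [0, [0, 0, 0], [0, 0, 0]],
    [0, [0, 0, 0], [0, 0, 0]],
  ],
)

```text
time_s: 4.05
eef_pos: [0.6695, 0.0898, 0.3032]
eef_rot: [3.141, -0.002, 0.257]
contact_force: [-1.8, -0.3, 8.4]
width: 0.005
grasp_force: 4.3
```

Call:
carry_out(
  series=[
    [0, [0, 0, 0.005], [0, 0, 0]],
    [0, [0, 0, 0.004], [0, 0, 0]],
    [0, [0, 0, 0.001], [0, 0, 0]],
    [0, [0, 0, 0], [0, 0, 0]],
    [0, [0, 0, 0], [0, 0, 0]],
  ],
)

```text
time_s: 4.55
eef_pos: [0.6695, 0.09, 0.2964]
eef_rot: [3.14, -0.002, 0.256]
contact_force: [-8.5, -3.5, 24.5]
width: 0.006
grasp_force: 12.1
```

At the stop (fingertips at 0.106, force jumps to 24 N). Hold briefly, then rise.

Call:
carry_out(
  series=[
    [0, [0, 0, 0], [0, 0, 0]],
    [0, [0, 0, 0], [0, 0, 0]],
    [0, [0, 0, -0.008], [0, 0, 0]],
    [0, [0, 0, -0.008], [0, 0, 0]],
    [0, [0, 0, -0.008], [0, 0, 0]],
    [0, [0, 0, -0.01], [0, 0, 0]],
    [0, [0, 0, -0.015], [0, 0, 0]],
    [0, [0, 0, -0.025], [0, 0, 0]],
    [0, [0, 0, -0.04], [0, 0, 0]],
    [0, [0, 0, -0.04], [0, 0, 0]],
    [0, [0, 0, 0], [0, 0, 0]],
    [0, [0, 0, 0], [0, 0, 0]],
  ],
)

```text
time_s: 5.75
eef_pos: [0.6689, 0.09, 0.447]
eef_rot: [3.141, -0.002, 0.257]
contact_force: [-0.8, 0.4, -0.9]
width: 0.006
grasp_force: 0.0
```

```bash
cat > look.py <<'E'
from h import *
import sys
k=sys.argv[1];s=status.sense();print(s["time_s"],s["eef_pos"],s["eef_rot"])
for n in("top","scene"):
    im=camera(n);cv2.imwrite(f"pics/{n}{k}.png",im[:,:,::-1])
    for c in blobs(im,(0,130,50),(8,255,255),50):
        uv,r=cen(c)
        if 100<uv[0]<400 and 100<uv[1]<330: print(n,np.round(uv,1),round(r,1),cv2.contourArea(c),hit(n,uv,.024).round(4),hit(n,uv,.02)[:2].round(4))
E
python3 look.py 1
```

```text
5.75 [0.66893732 0.0899891  0.44695011] [ 3.14132816e+00 -1.56338106e-03  2.56880641e-01]
scene [217.5 186. ] 12.7 388.5 [0.5113 0.0506 0.024 ] [0.5092 0.0526]
scene [258.5 183.5] 11.5 159.5 [0.5738 0.1109 0.024 ] [0.572  0.1132]
scene [263.  198.5] 8.2 82.5 [0.6054 0.0866 0.024 ] [0.6037 0.0889]
```

View pics/top1.png

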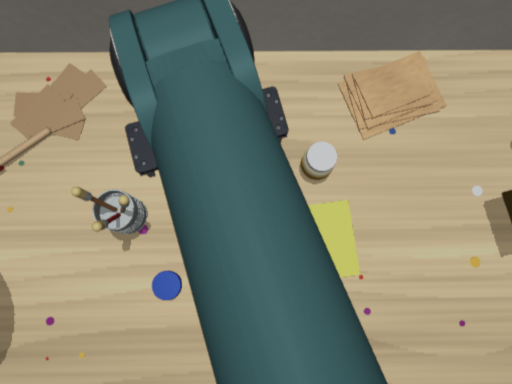

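The top view is hidden by the arm. The scene view puts the ejected block near (0.508, 0.047), clear of the housing. I go above the plate's far side and look with the wrist camera.

Call:
carry_out(
  series=[
    [0, [-0.028, -0.01, 0], [0, 0, 0]],
    [0, [-0.028, -0.01, 0], [0, 0, 0]],
    [0, [-0.028, -0.01, 0], [0, 0, 0]],
    [0, [-0.028, -0.01, 0], [0, 0, 0]],
    [0, [-0.028, -0.01, 0], [0, 0, 0]],
    [0, [-0.029, -0.011, 0], [0, 0, 0]],
    [0, [0, 0, 0], [0, 0, 0]],
    [0, [0, 0, 0], [0, 0, 0]],
  ],
)

```text
time_s: 6.65
eef_pos: [0.49, 0.1057, 0.445]
eef_rot: [3.141, 0.001, 0.257]
contact_force: [-0.1, 0.0, 0.3]
width: 0.007
grasp_force: 0.0
```

```bash
cat >> h.py <<'E'
def whit(uv,s,p,z):
    from scipy.spatial.transform import Rotation as R
    T=np.eye(4);T[:3,:3]=R.from_euler("xyz",s["eef_rot"]).as_matrix();T[:3,3]=s["eef_pos"];T=T@p["tool_from_camera"]
    a=(np.array(uv)-p["mtx"][:2,2])/p["mtx"][0,0];t=np.hypot(*a);d=T[:3,:3]@[*(a/t*np.sin(t)),np.cos(t)]
    return T[:3,3]+d*(z-T[2,3])/d[2]
E
cat > wl.py <<'E'
from h import *
import sys
s=status.sense();im=camera("wrist");p=camera_params("wrist");print(s["time_s"],s["eef_pos"],s["eef_rot"])
cv2.imwrite(f"pics/w{sys.argv[1]}.png",im[:,:,::-1])
for nm,lo,hi,z in(("red",(0,130,50),(8,255,255),.024),("blue",(105,130,50),(130,255,255),.02),("yel",(25,100,80),(35,255,255),0)):
    for c in blobs(im,lo,hi,150)[:3]: uv,r=cen(c);print(nm,np.round(uv),round(r,1),cv2.contourArea(c),whit(uv,s,p,z).round(4))
E
python3 wl.py 2; python3 look.py 2
```

```text
6.65 [0.48998958 0.10573627 0.44504374] [3.14129518e+00 1.10360757e-03 2.56885820e-01]
red [299.  89.] 23.2 1540.5 [0.6011 0.0712 0.024 ]
red [293. 159.] 19.6 1142.5 [0.5072 0.0528 0.024 ]
red [124.  54.] 16.9 151.5 [0.5969 0.3229 0.024 ]
blue [185. 158.] 18.8 1059.0 [0.4706 0.199  0.02  ]
yel [381. 155.] 62.9 7891.5 [ 0.547  -0.0832  0.    ]
6.7 [0.4906542  0.10560021 0.44513642] [-3.14159218e+00  6.93974616e-04  2.56309404e-01]
top [229.6 215.2] 15.3 676.0 [0.5982 0.0766 0.024 ] [0.5986 0.0768]
top [241.5 265.5] 13.7 363.0 [0.5012 0.0544 0.024 ] [0.5012 0.0544]
scene [217.6 186.1] 12.6 403.0 [0.5115 0.0505 0.024 ] [0.5094 0.0526]
scene [258.5 184. ] 11.5 175.0 [0.5746 0.1099 0.024 ] [0.5728 0.1122]
scene [264.5 198.4] 8.6 91.0 [0.6075 0.0889 0.024 ] [0.6059 0.0911]
```

View pics/w2.png

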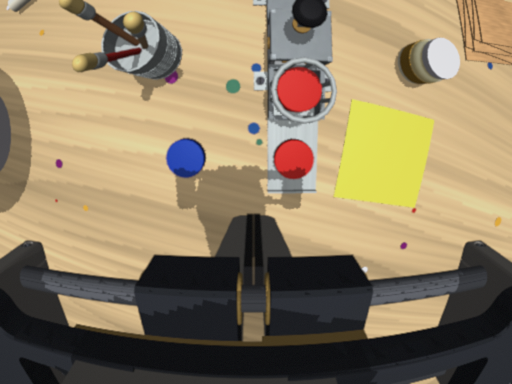

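The wrist view shows the block on the plate at (293,159), i.e. (0.507, 0.0515), with the sheet to its right and the gripper on the blue block's side. The push direction nearly matches tool +y. Going down behind the block.

Call:
carry_out(
  series=[
    [0, [0.003, -0.007, 0.02], [0, 0, 0]],
    [0, [0, 0, 0.035], [0, 0, 0]],
    [0, [0, 0, 0.035], [0, 0, 0]],
    [0, [0, 0, 0.035], [0, 0, 0]],
    [0, [0, 0, 0.035], [0, 0, 0]],
    [0, [0, 0, 0.03], [0, 0, 0]],
    [0, [0, 0, 0.02], [0, 0, 0]],
    [0, [0, 0, 0.015], [0, 0, 0]],
    [0, [0, 0, 0.008], [0, 0, 0]],
    [0, [0, 0, 0], [0, 0, 0]],
    [0, [0, 0, 0], [0, 0, 0]],
  ],
)

```text
time_s: 7.9
eef_pos: [0.4918, 0.1136, 0.2128]
eef_rot: [-3.142, -0.0, 0.257]
contact_force: [-0.0, -0.3, -0.2]
width: 0.001
grasp_force: 0.0
```

Call:
carry_out(
  series=[
    [0, [0, 0, 0.006], [0, 0, 0]],
    [0, [0, 0, 0.004], [0, 0, 0]],
    [0, [0, 0.006, 0], [0, 0, 0]],
    [0, [0, 0.006, 0], [0, 0, 0]],
    [0, [0, 0.006, 0], [0, 0, 0]],
    [0, [0, 0.006, 0], [0, 0, 0]],
    [0, [0, 0.006, 0], [0, 0, 0]],
    [0, [0, 0.006, 0], [0, 0, 0]],
    [0, [0, 0.006, 0], [0, 0, 0]],
    [0, [0, 0.006, 0], [0, 0, 0]],
    [0, [0, 0.006, 0], [0, 0, 0]],
    [0, [0, 0, 0], [0, 0, 0]],
  ],
)

```text
time_s: 9.1
eef_pos: [0.5053, 0.0601, 0.2026]
eef_rot: [3.141, 0.0, 0.255]
contact_force: [0.6, -1.0, -0.8]
width: 0.004
grasp_force: 0.0
```

```bash
python3 wl.py 3; python3 look.py 3
```

```text
9.1 [0.5052698  0.06012818 0.20262446] [3.14098834e+00 1.01103194e-04 2.55283704e-01]
red [271.  62.] 69.1 13907.0 [0.603  0.0759 0.024 ]
red [321. 229.] 44.6 4878.0 [0.5192 0.0223 0.024 ]
blue [ 58. 222.] 37.9 3551.0 [0.4745 0.1937 0.02  ]
blue [179. 162.] 12.1 418.0 [0.5372 0.1124 0.02  ]
yel [428. 194.] 104.0 19608.5 [ 0.5549 -0.059   0.    ]
9.15 [0.50510688 0.06057066 0.20258168] [3.14122330e+00 2.73568146e-04 2.55776011e-01]
top [229.5 215.2] 15.2 650.0 [0.5982 0.0767 0.024 ] [0.5986 0.0768]
scene [210.2 197.1] 13.2 314.5 [0.5188 0.0195 0.024 ] [0.5167 0.0214]
scene [258.5 184. ] 11.5 175.5 [0.5746 0.1099 0.024 ] [0.5728 0.1122]
scene [264.5 198.4] 8.6 93.5 [0.6077 0.0889 0.024 ] [0.606  0.0912]
```

View pics/w3.png

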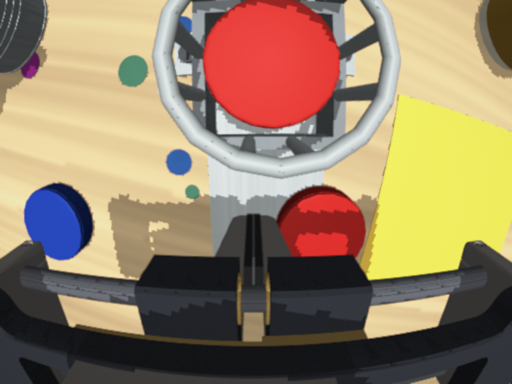

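The block is sliding off the plate in front of the finger, well centred. About 110 mm remain.

Call:
carry_out(
  series=[
    [0, [0, 0.006, 0], [0, 0, 0]],
    [0, [0, 0.007, 0], [0, 0, 0]],
    [0, [0, 0.007, 0], [0, 0, 0]],
    [0, [0, 0.007, 0], [0, 0, 0]],
    [0, [0, 0.007, 0], [0, 0, 0]],
    [0, [0, 0.007, 0], [0, 0, 0]],
    [0, [0, 0.007, 0], [0, 0, 0]],
    [0, [0, 0.007, 0], [0, 0, 0]],
    [0, [0, 0.007, 0], [0, 0, 0]],
    [0, [0, 0.006, 0], [0, 0, 0]],
    [0, [0, 0, 0], [0, 0, 0]],
  ],
)

```text
time_s: 10.35
eef_pos: [0.5225, -0.0057, 0.2026]
eef_rot: [3.141, 0.0, 0.255]
contact_force: [-0.5, -0.1, -0.7]
width: 0.006
grasp_force: 0.0
```

```bash
python3 wl.py 4; python3 look.py 4
```

```text
10.35 [ 0.52250329 -0.00565709  0.20262932] [3.14107697e+00 4.61446740e-05 2.55212204e-01]
red [116.  70.] 63.7 8511.5 [0.5987 0.0942 0.024 ]
red [318. 228.] 43.6 4845.0 [ 0.5373 -0.0418  0.024 ]
red [178.  64.] 20.1 464.0 [0.608  0.0587 0.024 ]
blue [  2. 218.] 32.6 974.5 [0.4761 0.1879 0.02  ]
yel [374. 176.] 117.2 22872.5 [ 0.5727 -0.0764  0.    ]
10.4 [ 0.52236388 -0.00509167  0.20263503] [3.14139275e+00 3.96476847e-05 2.55799402e-01]
top [229.6 215.2] 15.3 677.5 [0.5982 0.0766 0.024 ] [0.5986 0.0768]
scene [195.5 222. ] 12.7 201.5 [ 0.5371 -0.0443  0.024 ] [ 0.5351 -0.0427]
scene [258.5 183.5] 11.6 176.5 [0.5738 0.1109 0.024 ] [0.572  0.1132]
scene [264. 198.] 8.6 90.5 [0.6062 0.089  0.024 ] [0.6045 0.0912]
```

View pics/scene4.png

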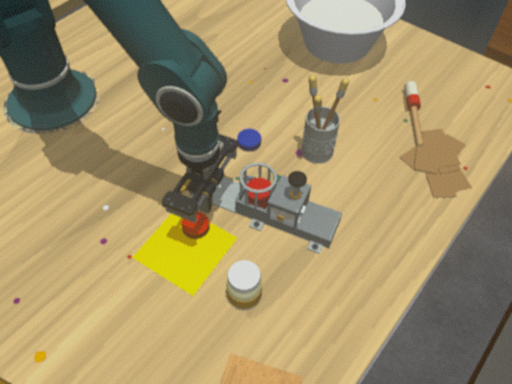

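The block is on the sheet's near part, around (0.534, −0.049). I push 43 mm more, back off and raise.

Call:
carry_out(
  series=[
    [0, [0, 0.006, 0], [0, 0, 0]],
    [0, [0, 0.007, 0], [0, 0, 0]],
    [0, [0, 0.007, 0], [0, 0, 0]],
    [0, [0, 0.007, 0], [0, 0, 0]],
    [0, [0, 0.006, 0], [0, 0, 0]],
    [0, [0, 0.005, 0], [0, 0, 0]],
    [0, [0, 0.003, 0], [0, 0, 0]],
    [0, [0, 0.002, 0], [0, 0, 0]],
    [0, [0, 0, 0], [0, 0, 0]],
    [0, [0, -0.008, 0], [0, 0, 0]],
    [0, [0, -0.012, 0], [0, 0, 0]],
    [0, [0, 0, 0], [0, 0, 0]],
  ],
)

```text
time_s: 11.7
eef_pos: [0.5275, -0.0241, 0.2027]
eef_rot: [-3.14, 0.0, 0.261]
contact_force: [0.9, 0.2, 0.5]
width: 0.004
grasp_force: 0.0
```

Call:
carry_out(
  series=[
    [0, [0, 0, -0.02], [0, 0, 0]],
    [0, [0, 0, -0.03], [0, 0, 0]],
    [0, [0, 0, -0.04], [0, 0, 0]],
    [0, [0, 0, -0.04], [0, 0, 0]],
    [0, [0, 0, -0.04], [0, 0, 0]],
    [0, [0, 0, -0.04], [0, 0, 0]],
    [0, [-0.03, 0, -0.02], [0, 0, 0]],
    [0, [-0.03, 0, 0], [0, 0, 0]],
    [0, [0, 0, 0], [0, 0, 0]],
    [0, [0, 0, 0], [0, 0, 0]],
  ],
)

```text
time_s: 12.7
eef_pos: [0.4699, -0.0418, 0.433]
eef_rot: [3.141, -0.001, 0.257]
contact_force: [0.3, 0.4, -0.4]
width: 0.006
grasp_force: 0.0
```

```bash
python3 wl.py 5; python3 look.py 5
```

```text
12.7 [ 0.46986307 -0.04181963  0.43299048] [ 3.14069137e+00 -7.57900122e-04  2.56740560e-01]
red [184.  44.] 23.5 1369.5 [0.6035 0.0868 0.024 ]
red [299. 119.] 20.3 1215.0 [ 0.5426 -0.0849  0.024 ]
blue [ 95. 124.] 18.1 868.5 [0.4703 0.1955 0.02  ]
yel [300. 116.] 73.4 10968.0 [ 0.548  -0.0893  0.    ]
12.75 [ 0.47040622 -0.04169029  0.43280161] [ 3.14129177e+00 -7.14967718e-04  2.57131573e-01]
top [229.6 215.2] 15.3 677.5 [0.5982 0.0766 0.024 ] [0.5986 0.0768]
top [314.1 244.4] 14.2 577.0 [ 0.5394 -0.0863  0.024 ] [ 0.5396 -0.0868]
scene [184.5 240. ] 13.0 390.0 [ 0.5491 -0.0882  0.024 ] [ 0.5472 -0.0868]
scene [258.5 183.5] 11.6 174.0 [0.5738 0.1109 0.024 ] [0.572  0.1132]
scene [264.5 198. ] 8.3 76.5 [0.607  0.0896 0.024 ] [0.6053 0.0919]
```

View pics/w5.png

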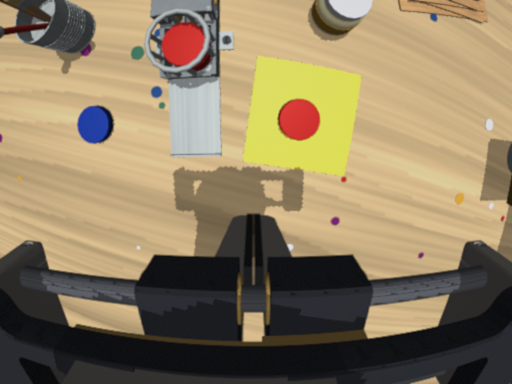

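The block at (299,119) lies flat in the middle of the sheet, within about 10 mm of its centre. The plate is empty and the robot is clear of everything.

```bash
python3 -c "
from rig import hand_in;print(hand_in())"
```

```text
the job is handed in; nothing more can be done
None
```

I pressed the plunger to its stop once, slid the single ejected red block onto the yellow sheet, where it lies flat within about 10 mm of the centre, and handed the job in at about 13 s (no verdict was returned).

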